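# Unlock the spice box

### The arm

A 6-joint arm with a two-finger parallel gripper is mounted at the origin on the work surface. World frame = base frame: x ahead of the robot, y to its left, z up, the work surface at z = 0. Lengths are in m, angles in rad, forces in N, time in s.
With the tool pointing down it reaches from about 0.35 to 0.775 m from the base axis. Payload 5.5 kg.
Tool frame: the origin (TCP) lies midway between the tips of the shut fingers; the grasp point (between the pads) lies 19 mm behind it (env.tcp_to_grasp is the distance from the TCP to the grasp point, in m); z points along the fingers, y is the direction in which the jaws open and shut (so a half turn about z gives the same grasp; the last joint's range is limited). The gripper opens to 85 mm and grips with 20 to 120 N. Pads are 22 mm wide; open, the fingers measure 114 mm over their backs; the gripper's body (76 mm by 85 mm) begins 54 mm behind the grasp point. The pads swing forward as they close: fully open they stand 13 mm farther back than shut.
Start: joints at [1.115, 0.313, 0.046, 1.304, 0, 1.431], TCP at [0.179, 0.547, 0.231] pointing down, gripper open.
Joint ranges: [-2.76, 2.76], [-0.86, 1.69], [-1.03, 1.26], [-2.2, 2.34], [-1.47, 1.5], [-3.14, 3.14]. Speed limits (rad/s): [2.57, 2.57, 3.14, 3.14, 3.14, 3.14].

### API

Orientations are given as a unit quaternion [w, x, y, z].
In Python, from workcell import get_state, viewer, hand_in, finder, env gives the robot as it stands.
- The arm moves only by the tool arm_command, never from a script. Its argument "motion" is a list of rows, each an object of numbers: "x", "y", "z": the shift along the tool's x, y, z in mm; "rx", "ry", "rz": the turn, a rotation vector about the tool's x, y, z in degrees; "hand": the closure, from -1 (fully open) to 1 (shut). A call has 1 to 10 rows; each row is the pose to reach, as a shift and turn from the pose commanded when the call began, along the tool's axes at that moment; what a row does not reach only later rows make up. A row lasts 1/8 s, in which the tool goes at most 62.5 mm and 10.7 degrees, less where a joint would pass 70% of its speed; a pose out of reach is approached as far as the arm can. A call with a gripper value outside its range is refused whole. The fingers move at their own pace and stop on an object; "force" is the grip in N (left out, the last holds). Time passes only in rows, so rows that repeat a pose let the fingers close. It gives the time, the measured TCP pose, the force and the opening at its end, in the units of the state.
- get_state(): the state, without advancing time (a new reading comes with each control period).
- viewer.read_camera(name): name is "scene" or "top" or "wrist"; returns a dict with "image" (384x512x3 uint8, red, green, blue), "z_map" (384x512 float32, m along the optical axis (not along the pixel's ray), 0 where there is no reading), "intrinsics" (3x3 intrinsics, pixels), "rvec" (rotation vector, rad) and "tvec" (3), from world to camera coordinates, as OpenCV has them. Camera axes: x right, y down, z forward; pixel columns grow to the right and rows downward; lengths in m; the calibration is good to about 2 mm. A picture is of the moment at which its call begins.
- hand_in(): hands the job in, once; it reports no verdict.
Trained networks look in a picture, given as the dict that the camera call returned (one of the last four; its "shot" number tells which), for a name from the list of things; names that differ only in an ending like _2 or _b are one class to them, and where a whole thing is asked for, a point or a joint stands for the part that bears it (a point fixed in the world has none). Each returns a list of dicts, best first, with "score" (0 to 1); they miss things now and then, are a little off and sometimes report something else, mostly with a low value. They report only what shows in the picture. A call takes as long as a camera call.
- finder.find_in(picture, query): "at" ([column, row] in pixels, amid what is visible of it).
- finder.masks_of(picture, query): "region" (384x512 bool, what is visible of it) and "at" ([column, row] in pixels, amid what is visible of it).
The state is a dict: "clock": time; "joint_pos": joint angles; "qvel": joint speeds; "tau": joint torques, N m; "tcp_pos": TCP position; "orientation": TCP orientation; "wrist_force": force on the tool from outside, world axes, zero at the start; "ft_torque": the same for the moment, N m; "finger_gap": finger opening in m.
Only numpy, scipy, OpenCV 4.12 (cv2) and the standard library are available. Lean on these libraries where they do the work, as an engineer would, in place of code of your own. Each camera call takes 0.05 s, during which the arm holds its last target.

### The job

Take the black-headed key out of its wooden block and feel its blade fully home into the lock on top of the green spice box, without forcing it. Then turn it clockwise (seen from above) until the hidden bolt lets go and the sprung lid jumps ajar. Leave the key fully home in the lock, let go of it, and leave the other kitchen things where they stand.

Things in the scene. Friction and masses are not known exactly. Their poses are not given: they have to be found in the camera images.
- key_grip (a point): Centre of the black head of the loose key (about 40 g), half-way up the head. Head: 10 mm thick along own x, 30 mm wide along own y, 40 mm tall; own z up. The key stands upright, blade down, in a wooden block 70 x 70 x 40 mm, in a hole loose around the blade. Grip it across the 10 mm. It is the same after a half turn about z.
- key_collar (a point): Middle of the underside of the key's brass collar (20 mm across, 3 mm thick) on the round 6 mm shank, 30 mm below the centre of the head. In the block the collar rests on the block's top; fully home in the lock it rests on the lock's wards.
- key_tip (a point): Middle of the key's lower end, 52.5 mm below the centre of the head. The steel blade above it is 4 mm thick along own x, 18 mm wide along own y, 14 mm tall; between blade and collar is 8.5 mm of bare 6 mm shank.
- lock (a point): Lock axis at the top of the steel lock plate (46 x 46 mm), 94 mm above the table, on the front deck of the fixed green box (240 x 180 x 90 mm). Own z up, own x points to the lid. Two fixed wards, 6 mm thick, leave a bow-tie keyway: the blade passes with its wide side 3 to 66 degrees clockwise (from above) of own y. Pushing the box or lock with 25 N or more spoils it.
- plug_face (a point): Nominal top of the brass plug, 6.5 mm below lock, same axes. Its blade slot is 21 x 5.6 mm. NOT measured: the plug sits up to 1.5 mm off, along own x, and its slot rests 5 to 63 degrees clockwise (from above) of own y, held by friction (0.035 N m). Its face is sprung: a blade that misses the slot pushes it down, 2 N at first, 5 N at 5 mm, then a hard stop.
- lock_home (a point): Where key_tip lies when the key is fully home: on the lock axis, 22.5 mm below lock (head centre then 30 mm above lock). When the blade is turned to match the slot, the sprung face jumps up round it, the push falls away, and it slides down freely to here. Only within 2 mm of home is the blade below the wards, so that it can turn the plug.
- bolt (a point): The hidden bolt under the deck (a flat arm on the plug, 35 mm from the axis towards the lid). It lets go when the blade has been turned to about 89 degrees (at most 97) clockwise of the lock's own y, seen from above; the plug's stop is at 114 degrees. The plug then stays where it is left.
- caddy_lid (a joint): Opening angle of the sprung lid (150 x 180 mm, behind the lock, hinged on its far edge; its front edge is 44 mm from the lock axis). About 0 locked; springs up by itself to 0.2 rad, its front edge rising 30 mm, when the bolt lets go.
- dabba: Bystander: closed round stainless spice tin, 150 mm across, 80 mm tall with its knob; origin under its centre
- tub: Bystander: square blue plastic tub with a white lid and a blue press button, 114 mm wide, 109 mm tall; origin under its centre
- pinch_bowl: Bystander: small white ceramic bowl, 84 mm across, 38 mm tall; origin under its centre
- sieve: Bystander: small metal sieve, bowl 80 mm across and 30 mm tall, with a wooden handle reaching 165 mm from the bowl's centre along its own -x; origin under the bowl's centre
- spice_jar: Bystander: amber jar with red cap, 52 mm across, 85 mm tall; origin under its centre
- chutney_jar: Bystander: clear jar with green cap, 68 mm across, 100 mm tall; origin under its centre
- spoon: Bystander: spoon lying flat, 170 mm long, origin under its middle, handle towards its own -x

How it is judged:
By the outcome, as a careful person would: the job done as asked, in the order asked, and still so for the second after the job is handed in, with the robot touching nothing.
It also fails if it takes over 72 s, if anything falls off the work surface, if the arm or the gripper's body presses on something with over 40 N, if the wrist force passes 120 N, or if a joint passes its speed limit or range.

## Working session

There is one attempt and no reset: what is moved stays moved. The work goes in short steps, Python scripts to look and compute and a tool call to move; the robot and the scene stay as the last step left them, time stands still between calls to the robot, and variables do not carry over. Pictures are saved under pics/ and viewed, and the job is handed in when it is done.

Besides the shell and the picture viewer there is one more tool, called after "Call:" as name(argument=value, ...) on one line, values as JSON. arm_command: Moves the arm, as the interface text tells. Its arguments: {"type":"object","properties":{"motion":{"type":"array","items":{"type":"object","properties":{"x":{"type":"number"},"y":{"type":"number"},"z":{"type":"number"},"rx":{"type":"number"},"ry":{"type":"number"},"rz":{"type":"number"},"hand":{"type":"number"}}}},"force":{"type":"number"}},"required":["motion"]}

```bash
mkdir -p pics; cat > h.py <<'E'
import numpy as np, cv2
from scipy.spatial.transform import Rotation as R
from workcell import get_state, viewer, hand_in, finder, env
def cam(n):
    return viewer.read_camera(n)
def save(p,f): cv2.imwrite('pics/'+f,cv2.cvtColor(p['image'],cv2.COLOR_RGB2BGR))
def w(p,u,v,d=None):
    K=np.array(p['intrinsics']);Rm=cv2.Rodrigues(np.array(p['rvec'],float))[0];t=np.array(p['tvec']).ravel()
    u=np.atleast_1d(u).astype(float);v=np.atleast_1d(v).astype(float)
    if d is None: d=p['z_map'][v.round().astype(int),u.round().astype(int)]
    c=np.stack([(u-K[0,2])/K[0,0]*d,(v-K[1,2])/K[1,1]*d,d*np.ones_like(u)],1)
    return (c-t)@Rm
def atz(p,u,v,z):
    K=np.array(p['intrinsics']);Rm=cv2.Rodrigues(np.array(p['rvec'],float))[0];t=np.array(p['tvec']).ravel()
    o=-Rm.T@t; r=Rm.T@np.array([(u-K[0,2])/K[0,0],(v-K[1,2])/K[1,1],1]); return o+r*(z-o[2])/r[2]
def proj(p,P):
    return cv2.projectPoints(np.array(P,float).reshape(-1,1,3),np.array(p['rvec'],float),np.array(p['tvec'],float),np.array(p['intrinsics'],float),None)[0].reshape(-1,2)
E
python3 - <<'E'
from h import *
s=get_state();print({k:np.round(v,3) for k,v in s.items()});print(env.tcp_to_grasp)
for n in ['scene','top','wrist']:
    p=cam(n);save(p,n+'0.png')
    for q in ['key_grip','lock','plug_face','caddy_lid','key_collar','dabba','tub','pinch_bowl','sieve','spice_jar','chutney_jar','spoon']:
        f=finder.find_in(p,q)
        if f: a=f[0]['at'];print(n,q,np.round(a),round(f[0]['score'],2),w(p,*a).round(3))
E
```

```text
{'clock': np.float64(0.0), 'joint_pos': array([ 1.115,  0.314,  0.045,  1.304, -0.   ,  1.431]), 'qvel': array([ 0.001, -0.   ,  0.001,  0.001, -0.002,  0.001]), 'tau': array([ 1.0000e-03, -4.8063e+01,  2.9853e+01,  1.9000e-02,  0.0000e+00,
       -0.0000e+00]), 'tcp_pos': array([0.178, 0.546, 0.23 ]), 'orientation': array([-0.   ,  0.157,  0.988, -0.001]), 'wrist_force': array([ 0.133,  0.535, -0.624]), 'ft_torque': array([-0.023, -0.029, -0.005]), 'finger_gap': np.float64(0.085)}
0.0187
scene key_grip [197. 254.] 0.41 [[ 0.51  -0.249  0.053]]
scene lock [281. 220.] 0.76 [[ 0.669 -0.005  0.097]]
scene plug_face [279. 222.] 0.89 [[ 0.667 -0.013  0.092]]
scene caddy_lid [295. 219.] 0.82 [[0.704 0.029 0.093]]
scene key_collar [338. 173.] 0.47 [[0.71  0.349 0.076]]
scene dabba [207. 314.] 0.89 [[ 0.678 -0.401  0.067]]
scene tub [308. 140.] 0.56 [[0.527 0.436 0.104]]
scene pinch_bowl [255. 278.] 0.87 [[ 0.696 -0.194  0.008]]
scene sieve [253. 142.] 0.8 [[0.274 0.403 0.013]]
scene spice_jar [145. 311.] 0.56 [[ 0.538 -0.495  0.079]]
scene chutney_jar [337. 173.] 0.63 [[0.706 0.35  0.073]]
top lock [254. 165.] 0.85 [[0.637 0.026 0.092]]
top plug_face [251. 164.] 0.86 [[0.644 0.037 0.091]]
top caddy_lid [246. 153.] 0.79 [[0.689 0.056 0.09 ]]
top key_collar [324. 198.] 0.54 [[ 0.505 -0.24   0.09 ]]
top dabba [356. 162.] 0.97 [[ 0.65  -0.378  0.067]]
top tub [132. 203.] 0.96 [[0.497 0.482 0.109]]
top pinch_bowl [313. 154.] 0.69 [[ 0.702 -0.218  0.005]]
top sieve [160. 258.] 0.85 [[0.293 0.394 0.008]]
top spice_jar [388. 199.] 0.79 [[ 0.501 -0.486  0.085]]
top chutney_jar [166. 154.] 0.57 [[0.684 0.363 0.102]]
top spoon [393. 243.] 0.67 [[ 0.335 -0.522 -0.002]]
wrist lock [180. 265.] 0.27 [[0.266 0.424 0.027]]
wrist tub [320. 360.] 0.37 [[0.465 0.546 0.016]]
wrist sieve [178. 266.] 0.59 [[0.267 0.421 0.027]]
```

View pics/scene0.png

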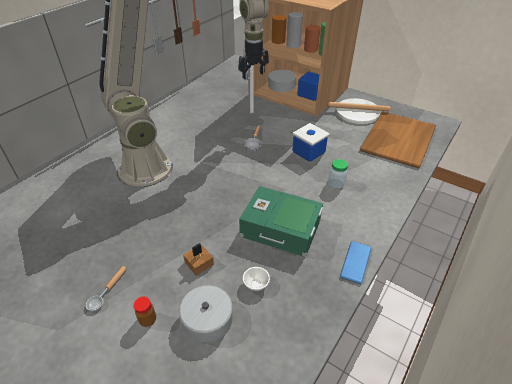

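View pics/top0.png

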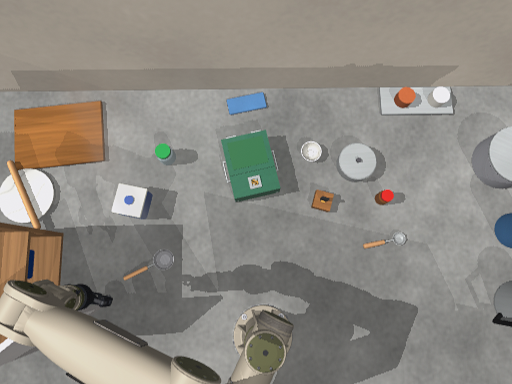

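View pics/wrist0.png

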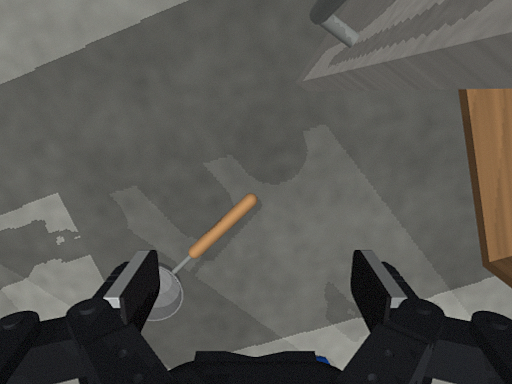

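```bash
python3 - <<'E'
from h import *
p=cam('scene');a=cv2.resize(p['image'][180:290,160:330],None,fx=4.4,fy=4.4,interpolation=cv2.INTER_CUBIC)
cv2.imwrite('pics/s1.png',a[...,::-1])
p=cam('top');a=cv2.resize(p['image'][120:220,210:345],None,fx=5.5,fy=5.5,interpolation=cv2.INTER_CUBIC)
cv2.imwrite('pics/t1.png',a[...,::-1])
print(w(p,[255,322,318,326],[182,200,201,201]))
for u,v in [(255,182)]: print(atz(p,u,v,.094))
E
```

```text
[[ 0.57408682  0.02187797  0.08124781]
 [ 0.50249084 -0.23584518  0.06575617]
 [ 0.50332305 -0.22512164  0.03700372]
 [ 0.49811739 -0.25084839  0.06721942]]
[0.57142443 0.02200758 0.094     ]
```

View pics/s1.png

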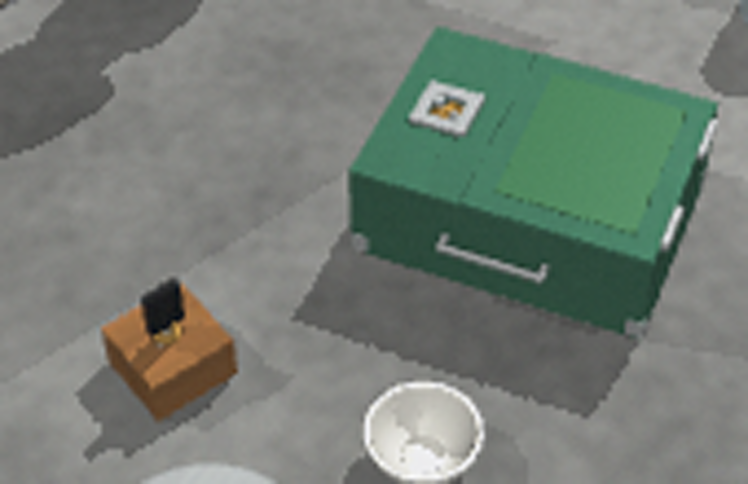

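View pics/t1.png

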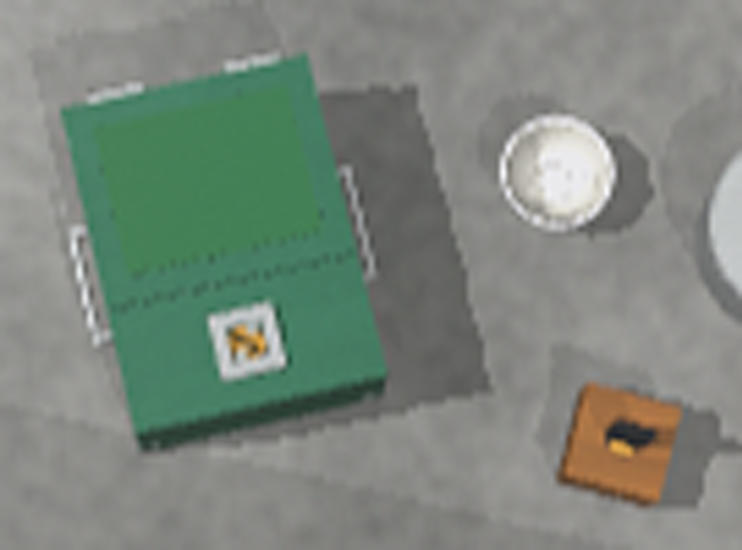

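```bash
cat >> h.py <<'E'
def plan(pos,yaw_y):
    """tool-axis shift (mm) and rz deg to get TCP at pos, tool y at world yaw deg; also tilt fix"""
    s=get_state();q=s['orientation'];Rt=R.from_quat(np.r_[q[1:],q[0]])
    y=np.deg2rad(yaw_y);Y=np.array([np.cos(y),np.sin(y),0]);Z=np.array([0,0,-1.]);X=np.cross(Y,Z)
    Rg=R.from_matrix(np.stack([X,Y,Z],1))
    sh=Rt.inv().apply(np.array(pos)-s['tcp_pos'])*1000
    return 'shift mm',sh.round(1),'rotvec deg',np.rad2deg((Rt.inv()*Rg).as_rotvec()).round(2),'cur',yaw()
def yaw():
    s=get_state();q=s['orientation'];m=R.from_quat(np.r_[q[1:],q[0]]).as_matrix()
    return np.rad2deg(np.arctan2(m[1,1],m[0,1])).round(2)
E
python3 - <<'E'
from h import *
p=cam('wrist');s=get_state();q=s['orientation'];Rt=R.from_quat(np.r_[q[1:],q[0]]).as_matrix()
Rm=cv2.Rodrigues(np.array(p['rvec'],float))[0];c=-Rm.T@np.array(p['tvec']).ravel()
print('cam in tool',Rt.T@(c-s['tcp_pos']),'\n',Rt.T@Rm.T)
print(p['intrinsics'])
print(plan([.52,.01,.25],11), plan([.52,.01,.25],190))
E
```

```text
cam in tool [ 0.07560895 -0.00066386 -0.14281975] 
 [[ 3.88417606e-04 -9.55867322e-01 -2.93798421e-01]
 [ 9.99999173e-01  1.09848342e-05  1.28631474e-03]
 [-1.22631890e-03 -2.93798678e-01  9.55866535e-01]]
[[328.56948111   0.         254.84681236]
 [  0.         328.56948111 192.22093277]
 [  0.           0.           1.        ]]
('shift mm', array([-491.2, -404. ,  -18.7]), 'rotvec deg', array([ 1.00e-02, -0.00e+00,  6.09e+01]), 'cur', np.float64(71.9)) ('shift mm', array([-491.2, -404. ,  -18.7]), 'rotvec deg', array([ 0.000e+00,  1.000e-02, -1.181e+02]), 'cur', np.float64(71.9))
```

```bash
python3 - <<'E'
from h import *
print(plan([.571,.022,.2],150))
E
```

```text
('shift mm', array([-535.9, -376.8,   31.3]), 'rotvec deg', array([ 1.00e-02,  1.00e-02, -7.81e+01]), 'cur', np.float64(71.9))
```

Call:
arm_command(motion=[{"x": -535, "y": -376, "z": 31, "rz": -78}, {"x": -535, "y": -376, "z": 31, "rz": -78}, {"x": -535, "y": -376, "z": 31, "rz": -78}, {"x": -535, "y": -376, "z": 31, "rz": -78}, {"x": -535, "y": -376, "z": 31, "rz": -78}, {"x": -535, "y": -376, "z": 31, "rz": -78}, {"x": -535, "y": -376, "z": 31, "rz": -78}, {"x": -535, "y": -376, "z": 31, "rz": -78}, {"x": -535, "y": -376, "z": 31, "rz": -78}, {"x": -535, "y": -376, "z": 31, "rz": -78}])

```text
invalid input at $.motion[0]: expected keys x, y, z, rx, ry, rz, hand
```

Call:
arm_command(motion=[{"x": 0}, {"x": 0}])

```text
invalid input at $.motion[0]: expected keys x, y, z, rx, ry, rz, hand
```

```bash
python3 - <<'E'
from h import *
p=cam('wrist');save(p,'w1.png');s=get_state();print(s['clock'],s['joint_pos'],s['tcp_pos'],yaw())
E
```

```text
2.15 [ 1.11537760e+00  3.13183708e-01  4.60907292e-02  1.30356515e+00
 -1.30880851e-05  1.43122086e+00] [0.17862754 0.54660381 0.23132866] 71.9
```

View pics/w1.png

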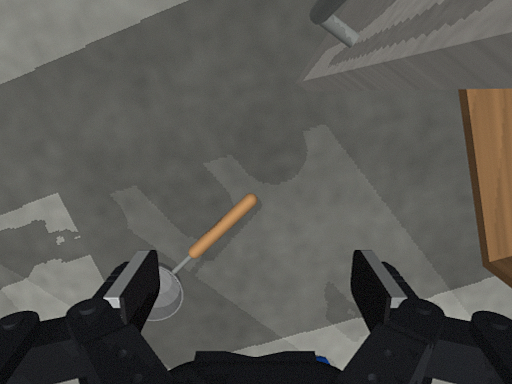

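Call:
arm_command(motion=[{"x": -535, "y": -376, "z": 31, "rx": 0, "ry": 0, "rz": -78, "hand": -1}, {"x": -535, "y": -376, "z": 31, "rx": 0, "ry": 0, "rz": -78, "hand": -1}, {"x": -535, "y": -376, "z": 31, "rx": 0, "ry": 0, "rz": -78, "hand": -1}, {"x": -535, "y": -376, "z": 31, "rx": 0, "ry": 0, "rz": -78, "hand": -1}, {"x": -535, "y": -376, "z": 31, "rx": 0, "ry": 0, "rz": -78, "hand": -1}, {"x": -535, "y": -376, "z": 31, "rx": 0, "ry": 0, "rz": -78, "hand": -1}, {"x": -535, "y": -376, "z": 31, "rx": 0, "ry": 0, "rz": -78, "hand": -1}, {"x": -535, "y": -376, "z": 31, "rx": 0, "ry": 0, "rz": -78, "hand": -1}, {"x": -535, "y": -376, "z": 31, "rx": 0, "ry": 0, "rz": -78, "hand": -1}, {"x": -535, "y": -376, "z": 31, "rx": 0, "ry": 0, "rz": -78, "hand": -1}])

```text
clock: 3.4
tcp_pos: [0.5204, 0.0911, 0.2046]
orientation: [0.001, -0.499, 0.866, -0.0]
wrist_force: [0.9, 0.6, 0.4]
finger_gap: 0.0854
```

```bash
python3 - <<'E'
from h import *
p=cam('wrist');save(p,'w2.png');s=get_state();print(s['clock'],s['joint_pos'],s['tcp_pos'],yaw())
E
```

```text
3.45 [ 0.01191945  0.23646596 -0.12466946  1.20541871 -0.00395527 -1.02784034] [0.52509174 0.08507733 0.20389971] 149.57
```

View pics/w2.png

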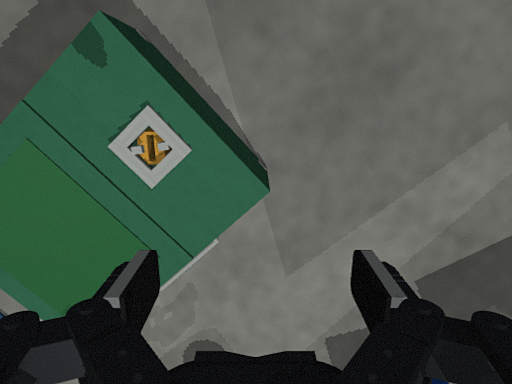

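```bash
python3 - <<'E'
from h import *
p=cam('wrist')
print(w(p,150,132), atz(p,150,147,.094))
print(plan([.572,.022,.17],150)); print(get_state()['clock'])
E
```

```text
[[0.57047928 0.00514168 0.09550753]] [0.577736   0.01441693 0.094     ]
('shift mm', array([ 31.9, -75.9,  34.1]), 'rotvec deg', array([-0.13, -0.01, -0.49]), 'cur', np.float64(149.51))
3.5
```

Call:
arm_command(motion=[{"x": 33, "y": -76, "z": 34, "rx": 0, "ry": 0, "rz": 0, "hand": -1}, {"x": 33, "y": -76, "z": 34, "rx": 0, "ry": 0, "rz": 0, "hand": -1}, {"x": 33, "y": -76, "z": 34, "rx": 0, "ry": 0, "rz": 0, "hand": -1}, {"x": 33, "y": -76, "z": 34, "rx": 0, "ry": 0, "rz": 0, "hand": -1}])

```text
clock: 4.0
tcp_pos: [0.5678, 0.027, 0.1707]
orientation: [-0.0, -0.5, 0.866, 0.0]
wrist_force: [0.0, -0.6, 0.3]
finger_gap: 0.0854
```

```bash
python3 - <<'E'
from h import *
p=cam('wrist');save(p,'w3.png');s=get_state();print(s['clock'],s['joint_pos'],s['tcp_pos'],yaw(),s['qvel'].round(3))
np.savez('w3.npz',**{k:np.array(v) for k,v in p.items()})
c=proj(p,[.573,.02,.094])[0].astype(int);print(c)
a=cv2.resize(p['image'][c[1]-50:c[1]+50,c[0]-60:c[0]+60],None,fx=6,fy=6,interpolation=cv2.INTER_CUBIC)
cv2.imwrite('pics/w3z.png',a[...,::-1])
E
```

```text
4.05 [-9.35668179e-02  3.24565660e-01 -8.71098519e-02  1.15904051e+00
  4.75704330e-04 -1.14030185e+00] [0.56794406 0.02719856 0.17102397] 149.97 [ 0.006 -0.007  0.001 -0.004 -0.002 -0.001]
[242 198]
```

View pics/w3.png

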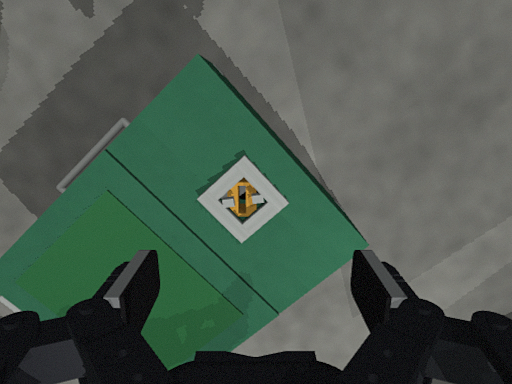

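View pics/w3z.png

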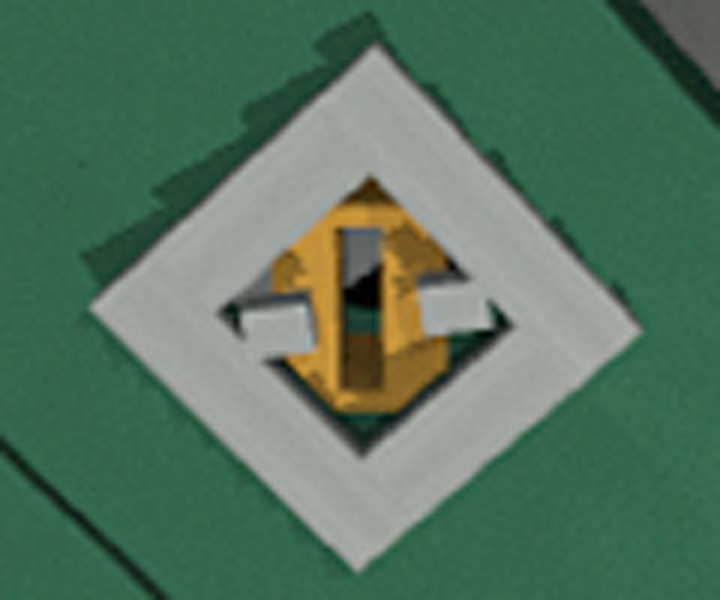

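```bash
python3 - <<'E'
from h import *
p=dict(np.load('w3.npz'))
o=np.array([182,148])
def px(l): return [(np.array(a)+.5)/6-.5+o for a in l]
C=np.array([atz(p,*a,.094) for a in px([(375,42),(643,330),(358,572),(90,306)])])
print(C, C.mean(0)); d=[np.linalg.norm(C[i]-C[(i+1)%4]) for i in range(4)];print('sides',d)
for i in range(4):
    e=C[(i+1)%4]-C[i];print(np.rad2deg(np.arctan2(e[1],e[0])))
S=np.array([atz(p,*a,.0875) for a in px([(361,228),(361,391)])]);print('slot',S,S.mean(0),np.linalg.norm(S[0]-S[1]))
e=S[1]-S[0];print('slot ang',np.rad2deg(np.arctan2(e[1],e[0])))
Wd=np.array([atz(p,*a,.0875) for a in px([(338,300),(383,300)])]);print(np.linalg.norm(Wd[0]-Wd[1]))
W=np.array([atz(p,*a,.094) for a in px([(245,312),(308,296),(314,344),(250,358),(418,284),(484,280),(492,326),(428,336)])]);print('wards',W[:,:2],W.mean(0))
# depth profile
c=px([(360,300)])[0].astype(int);print((p['z_map'][c[1]-3:c[1]+4,c[0]-10:c[0]+11]*1000).astype(int))
pl=px([(250,180)])[0];print(w(p,*pl))
E
```

```text
[[ 0.55625157 -0.00617842  0.094     ]
 [ 0.54638265  0.03909021  0.094     ]
 [ 0.59140009  0.04919383  0.094     ]
 [ 0.60108824  0.00402475  0.094     ]] [0.57378064 0.02153259 0.094     ]
sides [np.float64(0.04633189447955683), np.float64(0.04613732599328252), np.float64(0.04619638307127731), np.float64(0.04598294536676514)]
102.29851221657366
12.649727483331146
-77.89424905880995
-167.17991236007614
slot [[0.56989689 0.0132253  0.0875    ]
 [0.58048592 0.031053   0.0875    ]] [0.57519141 0.02213915 0.0875    ] 0.020735342357106123
slot ang 59.2911641913043
0.00542580923860798
wards [[0.5857494  0.01374993]
 [0.57832937 0.01576129]
 [0.58079577 0.02120689]
 [0.58824909 0.01892118]
 [0.56644317 0.02093232]
 [0.55952653 0.0243658 ]
 [0.56151803 0.02976456]
 [0.56865726 0.02707309]] [0.57365858 0.02147188 0.094     ]
[[236 236 236 236 236 236 236 247 274 274 273 283 284 283 284 236 237 235
  236 236 234]
 [237 236 236 235 237 236 237 247 273 284 283 283 284 283 284 237 237 236
  236 236 231]
 [237 236 235 236 235 236 237 247 283 284 285 284 284 284 286 236 235 235
  236 236 230]
 [232 233 234 237 236 237 236 247 285 284 283 285 285 284 285 237 236 236
  236 238 230]
 [231 231 234 237 236 237 237 246 285 285 286 284 283 285 285 236 236 236
  237 237 237]
 [230 231 233 236 237 238 236 246 326 327 284 285 284 286 285 237 238 235
  237 238 237]
 [231 230 233 238 238 237 237 247 327 326 325 327 325 328 326 238 237 237
  237 238 238]]
[[5.76663688e-01 2.81387918e-04 9.48532858e-02]]
```

```bash
python3 - <<'E'
from h import *
print(plan([.505,-.238,.19],150))
E
```

```text
('shift mm', array([261.1, -78.2, -19.1]), 'rotvec deg', array([ 0.01,  0.03, -0.03]), 'cur', np.float64(149.97))
```

Call:
arm_command(motion=[{"x": 261, "y": -78, "z": -19, "rx": 0, "ry": 0, "rz": 0, "hand": -1}, {"x": 261, "y": -78, "z": -19, "rx": 0, "ry": 0, "rz": 0, "hand": -1}, {"x": 261, "y": -78, "z": -19, "rx": 0, "ry": 0, "rz": 0, "hand": -1}, {"x": 261, "y": -78, "z": -19, "rx": 0, "ry": 0, "rz": 0, "hand": -1}, {"x": 261, "y": -78, "z": -19, "rx": 0, "ry": 0, "rz": 0, "hand": -1}, {"x": 261, "y": -78, "z": -19, "rx": 0, "ry": 0, "rz": 0, "hand": -1}, {"x": 261, "y": -78, "z": -19, "rx": 0, "ry": 0, "rz": 0, "hand": -1}, {"x": 261, "y": -78, "z": -19, "rx": 0, "ry": 0, "rz": 0, "hand": -1}])

```text
clock: 5.05
tcp_pos: [0.5054, -0.2371, 0.1896]
orientation: [0.0, -0.5, 0.866, 0.0]
wrist_force: [0.5, 0.1, -0.1]
finger_gap: 0.0853
```

```bash
python3 - <<'E'
from h import *
p=cam('wrist');save(p,'w4.png');s=get_state();print(s['clock'],s['joint_pos'],s['tcp_pos'],yaw(),s['qvel'].round(3))
np.savez('w4.npz',**{k:np.array(v) for k,v in p.items()})
c=proj(p,[.505,-.238,.09])[0].astype(int);print(c)
c=np.clip(c,60,440);x0,y0=c[0]-60,max(0,c[1]-50);print(x0,y0)
a=cv2.resize(p['image'][y0:y0+100,x0:x0+120],None,fx=6,fy=6,interpolation=cv2.INTER_CUBIC)
cv2.imwrite('pics/w4z.png',a[...,::-1])
E
```

```text
5.1 [-5.82839447e-01  2.96291542e-01 -8.03072465e-02  1.19432699e+00
  2.54809032e-04 -1.63072162e+00] [ 0.5054265  -0.23728337  0.1895128 ] 150.04 [-0.004  0.003  0.001 -0.001 -0.001 -0.001]
[253 192]
193 142
```

View pics/w4.png

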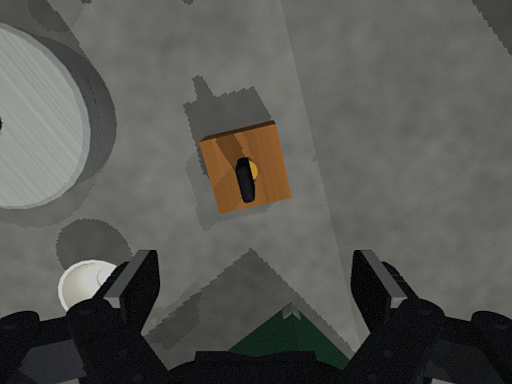

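View pics/w4z.png

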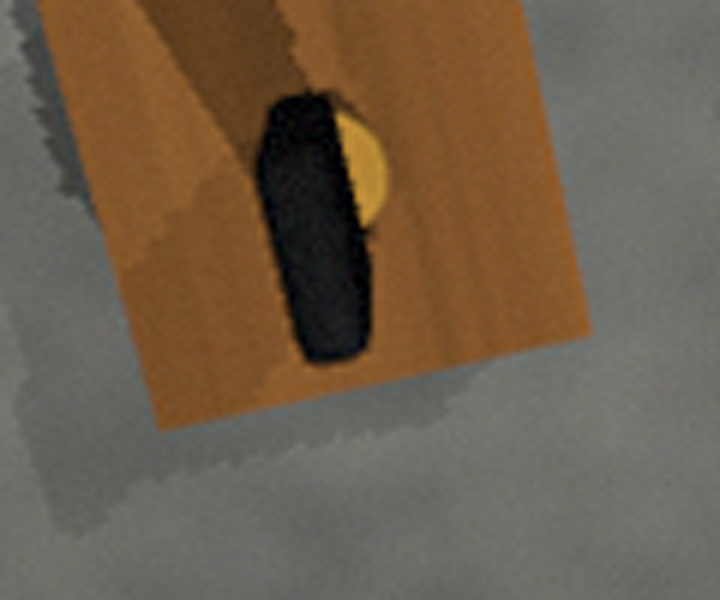

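```bash
python3 - <<'E'
from h import *
p=dict(np.load('w4.npz'))
v,u=np.mgrid[140:240,190:320];v=v.ravel();u=u.ravel()
P=w(p,u,v);I=p['image'][v,u].astype(int)
dark=I.sum(1)<120
print(dark.sum(), P[dark,2].min(),P[dark,2].max())
m=dark&(P[:,2]>.083);print(m.sum(),P[m].mean(0))
rect=cv2.minAreaRect((P[m][:,:2]*1000).astype(np.float32));print(rect)
m2=dark
import collections
# block top
b=(abs(P[:,2]-.04)<.004)&(I[:,0]>I[:,2]+40);print('block',cv2.minAreaRect((P[b][:,:2]*1000).astype(np.float32)))
print(np.histogram(P[dark,2],10))
# edges at z=.09 from zoom: left edge & right edge of top
E
```

```text
619 0.010327763882568479 0.3324010638118264
462 [ 0.50763101 -0.24785003  0.09013643]
((494.47894287109375, -270.23138427734375), (83.01700592041016, 14.76800537109375), 59.454708099365234)
block ((508.8824157714844, -246.3784637451172), (70.04920959472656, 70.08092498779297), 73.05931854248047)
(array([  9, 101, 508,   0,   0,   0,   0,   0,   0,   1]), array([0.01032776, 0.04253509, 0.07474242, 0.10694975, 0.13915708,
       0.17136441, 0.20357174, 0.23577907, 0.2679864 , 0.30019373,
       0.33240106]))
```

```bash
python3 - <<'E'
from h import *
p=dict(np.load('w4.npz'))
v,u=np.mgrid[140:240,190:320];v=v.ravel();u=u.ravel()
P=w(p,u,v);I=p['image'][v,u].astype(int)
m=(I.sum(1)<120)&(abs(P[:,2]-.09)<.004)
xy=P[m,:2]; 
for _ in range(3):
    md=np.median(xy,0); xy=xy[np.linalg.norm(xy-md,axis=1)<.02]
r=cv2.minAreaRect((xy*1000).astype(np.float32));print(len(xy),xy.mean(0),r)
c=np.cov(xy.T);e,V=np.linalg.eigh(c);print(np.sqrt(12*e),np.rad2deg(np.arctan2(V[1,1],V[0,1])))
print('block center .5089,-.2464; yaw 73.06')
E
```

```text
446 [ 0.50787485 -0.24751549] ((508.2071838378906, -246.95750427246094), (29.05877113342285, 9.396807670593262), 73.40794372558594)
[0.00925063 0.02858834] 73.82806353092087
block center .5089,-.2464; yaw 73.06
```

```bash
python3 - <<'E'
from h import *
print(plan([.5083,-.2468,.0515],163.4))
E
```

```text
('shift mm', array([  6.8,  -7.3, 138. ]), 'rotvec deg', array([  0.  ,   0.02, -13.36]), 'cur', np.float64(150.04))
```

Call:
arm_command(motion=[{"x": 7, "y": -7.3, "z": 0, "rx": 0, "ry": 0, "rz": -13.4, "hand": -1}, {"x": 7, "y": -7.3, "z": 30, "rx": 0, "ry": 0, "rz": -13.4, "hand": -1}, {"x": 7, "y": -7.3, "z": 70, "rx": 0, "ry": 0, "rz": -13.4, "hand": -1}, {"x": 7, "y": -7.3, "z": 110, "rx": 0, "ry": 0, "rz": -13.4, "hand": -1}, {"x": 7, "y": -7.3, "z": 138, "rx": 0, "ry": 0, "rz": -13.4, "hand": -1}, {"x": 7, "y": -7.3, "z": 138, "rx": 0, "ry": 0, "rz": -13.4, "hand": -1}, {"x": 7, "y": -7.3, "z": 138, "rx": 0, "ry": 0, "rz": -13.4, "hand": -1}])

```text
clock: 5.98
tcp_pos: [0.5087, -0.2484, 0.0525]
orientation: [0.0, -0.597, 0.802, -0.001]
wrist_force: [0.8, -0.8, 0.2]
finger_gap: 0.0852
```

```bash
python3 - <<'E'
from h import *
p=cam('wrist');save(p,'w5.png');s=get_state();print(s['clock'],s['tcp_pos'],yaw(),s['wrist_force'])
E
```

```text
6.025 [ 0.50907513 -0.24884935  0.05297584] 163.34 [ 0.10163011 -0.1822018  -0.06921357]
```

View pics/w5.png

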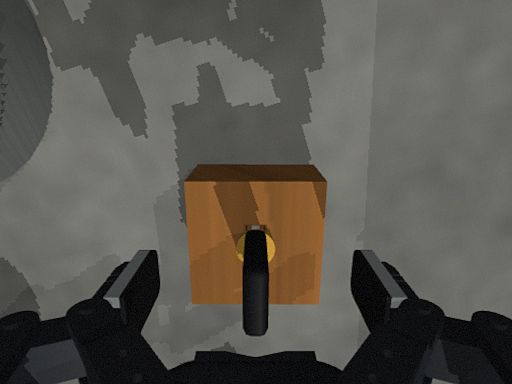

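Call:
arm_command(motion=[{"x": -1, "y": 0.5, "z": 1, "rx": 0, "ry": 0, "rz": 0, "hand": -1}, {"x": -1, "y": 0.5, "z": 1, "rx": 0, "ry": 0, "rz": 0, "hand": 1}, {"x": -1, "y": 0.5, "z": 1, "rx": 0, "ry": 0, "rz": 0, "hand": 1}, {"x": -1, "y": 0.5, "z": 1, "rx": 0, "ry": 0, "rz": 0, "hand": 1}, {"x": -1, "y": 0.5, "z": 1, "rx": 0, "ry": 0, "rz": 0, "hand": 1}, {"x": -1, "y": 0.5, "z": 1, "rx": 0, "ry": 0, "rz": 0, "hand": 1}, {"x": -1, "y": 0.5, "z": 1, "rx": 0, "ry": 0, "rz": 0, "hand": 1}, {"x": -1, "y": 0.5, "z": 1, "rx": 0, "ry": 0, "rz": 0, "hand": 1}], force=40)

```text
clock: 7.02
tcp_pos: [0.5077, -0.2475, 0.0504]
orientation: [0.0, -0.597, 0.802, -0.0]
wrist_force: [-0.4, 0.7, 1.1]
finger_gap: 0.0096
```

```bash
python3 - <<'E'
from h import *
p=cam('wrist');save(p,'w6.png');s=get_state();print(s['clock'],s['tcp_pos'],yaw(),s['wrist_force'],s['finger_gap'],s['ft_torque'])
E
```

```text
7.075 [ 0.50774409 -0.24753172  0.05046792] 163.3 [-0.38317057  1.05256618  1.00546281] 0.009747345166939902 [-0.02392551  0.01435804  0.05076053]
```

View pics/w6.png

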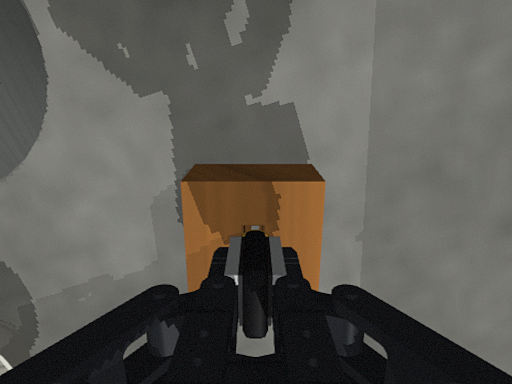

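Call:
arm_command(motion=[{"x": 0, "y": 0, "z": -20, "rx": 0, "ry": 0, "rz": 0, "hand": 1}, {"x": 0, "y": 0, "z": -50, "rx": 0, "ry": 0, "rz": 0, "hand": 1}, {"x": 0, "y": 0, "z": -100, "rx": 0, "ry": 0, "rz": 0, "hand": 1}, {"x": 0, "y": 0, "z": -145, "rx": 0, "ry": 0, "rz": 0, "hand": 1}, {"x": 0, "y": 0, "z": -145, "rx": 0, "ry": 0, "rz": 0, "hand": 1}])

```text
clock: 7.7
tcp_pos: [0.5098, -0.2488, 0.1995]
orientation: [0.001, -0.597, 0.802, -0.004]
wrist_force: [-0.8, -1.0, -0.4]
finger_gap: 0.0092
```

```bash
python3 - <<'E'
from h import *
p=cam('wrist');save(p,'w7.png');s=get_state();print(s['clock'],s['tcp_pos'],yaw(),s['wrist_force'],s['finger_gap'],s['ft_torque'])
print(plan([.5752,.0221,.17],149.3))
E
```

```text
7.75 [ 0.50868477 -0.24806845  0.1970755 ] 163.31 [-0.1376196  -0.35843357 -1.1221394 ] 0.009322851678814323 [ 0.01373131  0.00065697 -0.01138369]
('shift mm', array([-277.9,   14. ,   26.7]), 'rotvec deg', array([-0.21, -0.03, 14.01]), 'cur', np.float64(163.31))
```

View pics/w7.png

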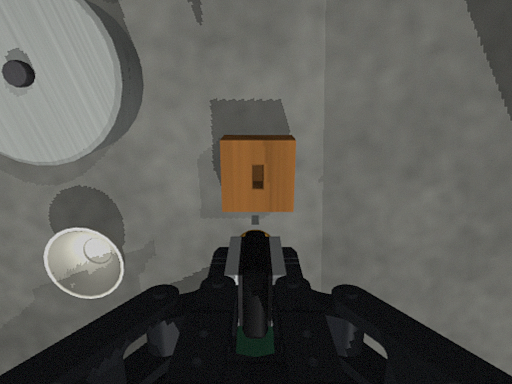

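Call:
arm_command(motion=[{"x": -60, "y": 3, "z": 0, "rx": 0, "ry": 0, "rz": 3, "hand": 1}, {"x": -120, "y": 6, "z": 5, "rx": 0, "ry": 0, "rz": 7, "hand": 1}, {"x": -180, "y": 9, "z": 12, "rx": 0, "ry": 0, "rz": 10, "hand": 1}, {"x": -235, "y": 12, "z": 20, "rx": 0, "ry": 0, "rz": 14, "hand": 1}, {"x": -278, "y": 14, "z": 27, "rx": 0, "ry": 0, "rz": 14, "hand": 1}, {"x": -278, "y": 14, "z": 27, "rx": 0, "ry": 0, "rz": 14, "hand": 1}, {"x": -278, "y": 14, "z": 27, "rx": 0, "ry": 0, "rz": 14, "hand": 1}, {"x": -278, "y": 14, "z": 27, "rx": 0, "ry": 0, "rz": 14, "hand": 1}])

```text
clock: 8.75
tcp_pos: [0.5738, 0.0217, 0.168]
orientation: [-0.0, -0.494, 0.869, 0.0]
wrist_force: [0.8, -0.2, 0.8]
finger_gap: 0.0094
```

```bash
python3 - <<'E'
from h import *
p=cam('wrist');save(p,'w8.png');s=get_state();print(s['clock'],s['tcp_pos'],yaw(),s['wrist_force'],s['finger_gap'],s['qvel'].round(3))
np.savez('w8.npz',**{k:np.array(v) for k,v in p.items()})
a=cv2.resize(p['image'][150:270,190:330],None,fx=5,fy=5,interpolation=cv2.INTER_CUBIC)
cv2.imwrite('pics/w8z.png',a[...,::-1])
print(plan([.5752,.0221,.15],149.3))
E
```

```text
8.8 [0.57393255 0.02156745 0.1682552 ] 149.2 [ 0.72419733 -0.6699316  -0.18920477] 0.009567363125886831 [-0.001 -0.003  0.004 -0.001  0.001  0.002]
('shift mm', array([-1.1, -0.8, 18.3]), 'rotvec deg', array([ 0.01, -0.01, -0.1 ]), 'cur', np.float64(149.2))
```

View pics/w8z.png

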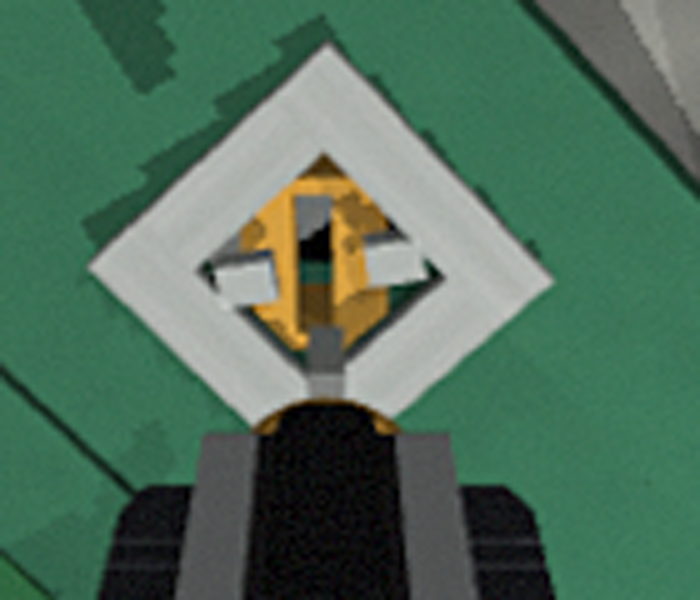

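```bash
python3 - <<'E'
from h import *
p=dict(np.load('w8.npz'))
o=np.array([190,150])
px=lambda a:(np.array(a)+.5)/5-.5+o
tcp=np.array([.57393,.02157,.16826]);q=get_state()['orientation'];Rt=R.from_quat(np.r_[q[1:],q[0]])
def tool(P): return (Rt.inv().apply(P-tcp)*1000).round(2)
for z in (.133,.135,.137): print('blade tip edge',tool(atz(p,*px((326,328)),z)))
S=np.array([atz(p,*px(a),.0875) for a in [(312.5,196),(314,328)]])
print('slot ends',tool(S[0]),tool(S[1]),S.mean(0))
Z=np.array([atz(p,*px(a),.094) for a in [(328,42),(553,282),(90,268)]]);print('plate',Z,(Z[1]+Z[2])/2,tool((Z[1]+Z[2])/2))
# slot edges
for a in [(294,200),(330,200),(297,320),(332,320)]: print(a,tool(atz(p,*px(a),.0875)))
e=S[0]-S[1];print(np.rad2deg(np.arctan2(e[1],e[0])), np.linalg.norm(e))
print('blade depth', w(p,*px((326,345))), w(p,*px((326,332))))
E
```

```text
blade tip edge [ 6.83  0.82 35.26]
blade tip edge [ 7.6   0.82 33.26]
blade tip edge [ 8.37  0.82 31.26]
slot ends [ 9.29 -1.12 80.76] [-10.72  -0.94  80.76] [0.57515254 0.0216548  0.0875    ]
plate [[ 0.55625111 -0.00598884  0.094     ]
 [ 0.54660409  0.03936867  0.094     ]
 [ 0.60113588  0.00449835  0.094     ]] [0.57386998 0.02193351 0.094     ] [-0.3   0.22 74.26]
(294, 200) [ 8.7  -3.74 80.76]
(330, 200) [ 8.7   1.36 80.76]
(297, 320) [-9.48 -3.4  80.76]
(332, 320) [-9.48  1.68 80.76]
-120.28299169183781 0.020012255764818163
blade depth [[0.56887035 0.01470951 0.14245395]] [[0.56890905 0.01477224 0.13832487]]
```

Call:
arm_command(motion=[{"x": -0.3, "y": -1.8, "z": 10, "rx": 0, "ry": 0, "rz": 0, "hand": 1}, {"x": -0.3, "y": -1.8, "z": 25, "rx": 0, "ry": 0, "rz": 0, "hand": 1}, {"x": -0.3, "y": -1.8, "z": 33, "rx": 0, "ry": 0, "rz": 0, "hand": 1}, {"x": -0.3, "y": -1.8, "z": 33, "rx": 0, "ry": 0, "rz": 0, "hand": 1}, {"x": -0.3, "y": -1.8, "z": 33, "rx": 0, "ry": 0, "rz": 0, "hand": 1}])

```text
clock: 9.43
tcp_pos: [0.576, 0.0222, 0.1355]
orientation: [0.0, -0.495, 0.869, -0.0]
wrist_force: [-0.1, 0.0, -0.6]
finger_gap: 0.0093
```

```bash
python3 - <<'E'
from h import *
p=cam('wrist');save(p,'w9.png');s=get_state();print(s['clock'],s['tcp_pos'],yaw(),s['wrist_force'],s['finger_gap'],s['qvel'].round(3))
np.savez('w9.npz',**{k:np.array(v) for k,v in p.items()},tcp=s['tcp_pos'],q=s['orientation'])
a=cv2.resize(p['image'][150:270,190:330],None,fx=5,fy=5,interpolation=cv2.INTER_CUBIC)
cv2.imwrite('pics/w9z.png',a[...,::-1])
E
```

```text
9.475 [0.57613934 0.02222369 0.13578861] 149.31 [ 0.28984137 -0.79551654 -0.9642186 ] 0.009665396549706317 [-0.001 -0.003  0.004 -0.    -0.001  0.001]
```

View pics/w9z.png

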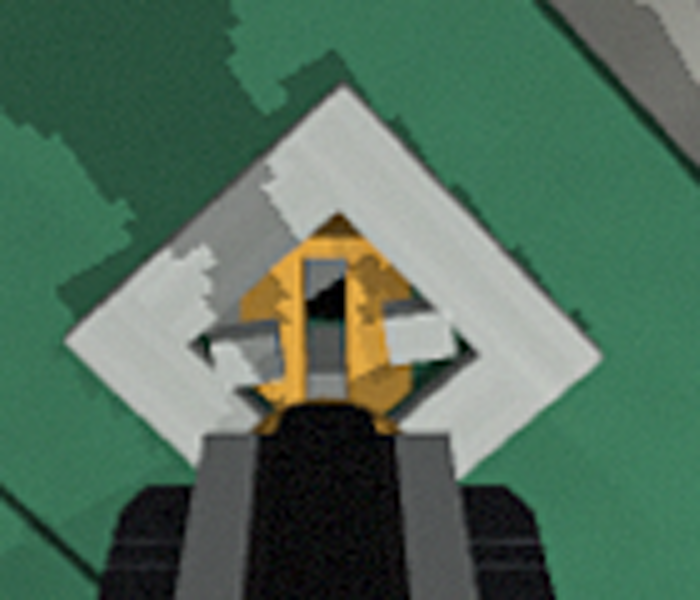

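```bash
python3 - <<'E'
from h import *
p=dict(np.load('w9.npz'))
o=np.array([190,150]);tcp=p['tcp'];q=p['q'];Rt=R.from_quat(np.r_[q[1:],q[0]])
px=lambda a:(np.array(a)+.5)/5-.5+o
tool=lambda P:(Rt.inv().apply(P-tcp)*1000).round(2)
for z in (33,31.5,30): print('blade edge',tool(atz(p,*px((326,322)),tcp[2]-z/1000)))
print('slot top',tool(atz(p,*px((324.5,259)),.0875)))
for a in [(302,262),(347,262),(304,370),(347,370)]: print(a,tool(atz(p,*px(a),.0875)))
for a in [(344,86),(602,355),(66,342)]: print('plate',tool(atz(p,*px(a),.094)))
E
```

```text
blade edge [ 8.56  0.79 33.  ]
blade edge [ 9.13  0.79 31.5 ]
blade edge [ 9.7   0.79 30.  ]
slot top [10.97  0.6  48.28]
(302, 262) [10.58 -2.16 48.29]
(347, 262) [10.58  3.36 48.28]
(304, 370) [-3.7  -1.97 48.29]
(347, 370) [-3.7   3.42 48.29]
plate [34.11  2.84 41.78]
plate [ 0.97 34.08 41.77]
plate [  2.61 -30.5   41.81]
```

Call:
arm_command(motion=[{"x": 0.5, "y": -0.1, "z": 4, "rx": 0, "ry": 0, "rz": 0, "hand": 1}, {"x": 0.5, "y": -0.1, "z": 8, "rx": 0, "ry": 0, "rz": 0, "hand": 1}, {"x": 0.5, "y": -0.1, "z": 12, "rx": 0, "ry": 0, "rz": 0, "hand": 1}, {"x": 0.5, "y": -0.1, "z": 12, "rx": 0, "ry": 0, "rz": 0, "hand": 1}])

```text
clock: 9.98
tcp_pos: [0.5753, 0.0217, 0.1229]
orientation: [-0.0, -0.495, 0.869, 0.0]
wrist_force: [-0.9, -1.1, -0.6]
finger_gap: 0.0094
```

Call:
arm_command(motion=[{"x": 0, "y": 0, "z": 1.5, "rx": 0, "ry": 0, "rz": 0, "hand": 1}, {"x": 0, "y": 0, "z": 3, "rx": 0, "ry": 0, "rz": 0, "hand": 1}, {"x": 0, "y": 0, "z": 4.5, "rx": 0, "ry": 0, "rz": 0, "hand": 1}, {"x": 0, "y": 0, "z": 5, "rx": 0, "ry": 0, "rz": 0, "hand": 1}])

```text
clock: 10.48
tcp_pos: [0.5756, 0.0217, 0.1183]
orientation: [-0.0, -0.495, 0.869, 0.0]
wrist_force: [0.3, 0.2, -0.4]
finger_gap: 0.0093
```

```bash
python3 - <<'E'
from h import *
p=cam('wrist');save(p,'w10.png');s=get_state();print(s['clock'],s['tcp_pos'],yaw(),s['wrist_force'],s['finger_gap'],s['ft_torque'])
a=cv2.resize(p['image'][150:270,190:330],None,fx=5,fy=5,interpolation=cv2.INTER_CUBIC)
cv2.imwrite('pics/w10z.png',a[...,::-1])
E
```

```text
10.525 [0.57562514 0.02173138 0.11830254] 149.31 [-0.28805252  0.27253506 -0.47991828] 0.009477047826965212 [-0.05263189  0.00056791  0.00448085]
```

View pics/w10z.png

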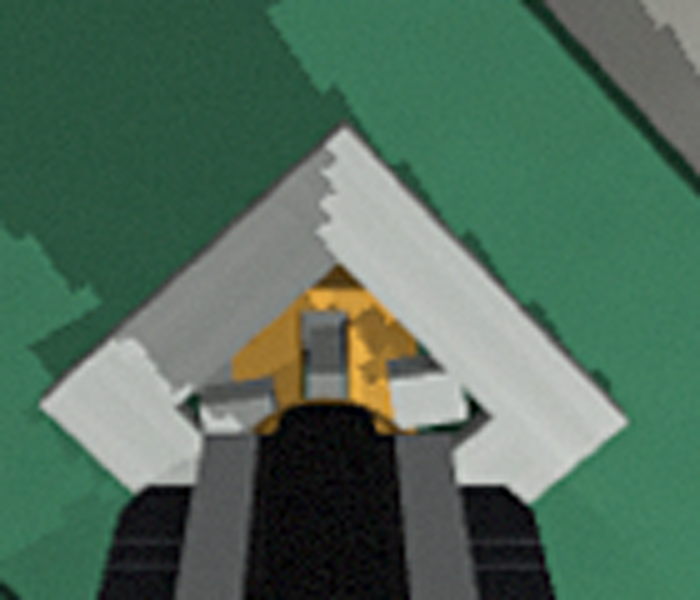

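Call:
arm_command(motion=[{"x": 0, "y": 0, "z": 1.5, "rx": 0, "ry": 0, "rz": 0, "hand": 1}, {"x": 0, "y": 0, "z": 3, "rx": 0, "ry": 0, "rz": 0, "hand": 1}, {"x": 0, "y": 0, "z": 4.5, "rx": 0, "ry": 0, "rz": 0, "hand": 1}, {"x": 0, "y": 0, "z": 6, "rx": 0, "ry": 0, "rz": 0, "hand": 1}, {"x": 0, "y": 0, "z": 6, "rx": 0, "ry": 0, "rz": 0, "hand": 1}])

```text
clock: 11.15
tcp_pos: [0.5755, 0.0217, 0.1122]
orientation: [-0.0, -0.495, 0.869, 0.0]
wrist_force: [-0.1, -0.3, 0.1]
finger_gap: 0.0091
```

```bash
python3 - <<'E'
from h import *
p=cam('wrist');save(p,'w11.png');s=get_state();print(s['clock'],s['tcp_pos'],yaw(),s['wrist_force'],s['finger_gap'],s['ft_torque'])
E
```

```text
11.2 [0.57562538 0.02170515 0.11233656] 149.31 [-0.3858351  -0.23591021  0.37638101] 0.009699526461246027 [-0.0348848   0.01961862  0.01463075]
```

View pics/w11.png

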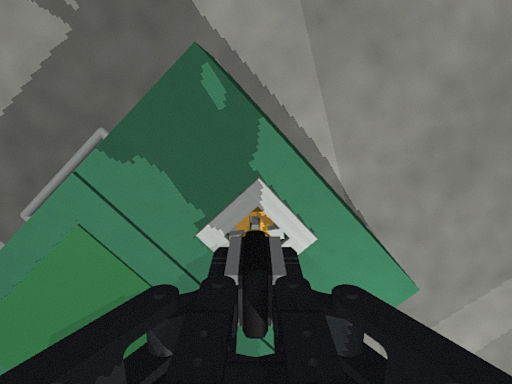

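Call:
arm_command(motion=[{"x": 0, "y": 0, "z": 1.5, "rx": 0, "ry": 0, "rz": 0, "hand": 1}, {"x": 0, "y": 0, "z": 3, "rx": 0, "ry": 0, "rz": 0, "hand": 1}, {"x": 0, "y": 0, "z": 4.5, "rx": 0, "ry": 0, "rz": 0, "hand": 1}, {"x": 0, "y": 0, "z": 6, "rx": 0, "ry": 0, "rz": 0, "hand": 1}, {"x": 0, "y": 0, "z": 6, "rx": 0, "ry": 0, "rz": 0, "hand": 1}])

```text
clock: 11.82
tcp_pos: [0.5757, 0.0217, 0.1063]
orientation: [-0.0, -0.495, 0.869, 0.0]
wrist_force: [-0.1, -1.0, -1.2]
finger_gap: 0.0089
```

Call:
arm_command(motion=[{"x": 0, "y": 0, "z": 0.5, "rx": 0, "ry": 0, "rz": 0, "hand": 1}, {"x": 0, "y": 0, "z": 1, "rx": 0, "ry": 0, "rz": 0, "hand": 1}, {"x": 0, "y": 0, "z": 1, "rx": 0, "ry": 0, "rz": 0, "hand": 1}])

```text
clock: 12.2
tcp_pos: [0.5758, 0.0217, 0.1055]
orientation: [0.0, -0.495, 0.869, -0.0]
wrist_force: [0.1, -0.1, -0.7]
finger_gap: 0.0092
```

Call:
arm_command(motion=[{"x": 0, "y": 0, "z": 0.5, "rx": 0, "ry": 0, "rz": 0, "hand": 1}, {"x": 0, "y": 0, "z": 0.8, "rx": 0, "ry": 0, "rz": 0, "hand": 1}, {"x": 0, "y": 0, "z": 0.8, "rx": 0, "ry": 0, "rz": 0, "hand": 1}])

```text
clock: 12.58
tcp_pos: [0.5757, 0.0217, 0.1046]
orientation: [0.0, -0.495, 0.869, 0.0]
wrist_force: [1.0, 0.7, 0.0]
finger_gap: 0.009
```

Call:
arm_command(motion=[{"x": 0, "y": 0, "z": 0.5, "rx": 0, "ry": 0, "rz": 0, "hand": 1}, {"x": 0, "y": 0, "z": 0.7, "rx": 0, "ry": 0, "rz": 0, "hand": 1}, {"x": 0, "y": 0, "z": 0.7, "rx": 0, "ry": 0, "rz": 0, "hand": 1}])

```text
clock: 12.95
tcp_pos: [0.5758, 0.0217, 0.1044]
orientation: [0.0, -0.495, 0.869, -0.0]
wrist_force: [-2.2, -0.1, 4.9]
finger_gap: 0.0098
```

Call:
arm_command(motion=[{"x": 0, "y": 0, "z": -0.2, "rx": 0, "ry": 0, "rz": 4, "hand": 1}, {"x": 0, "y": 0, "z": -0.2, "rx": 0, "ry": 0, "rz": 8, "hand": 1}, {"x": 0, "y": 0, "z": -0.2, "rx": 0, "ry": 0, "rz": 12, "hand": 1}, {"x": 0, "y": 0, "z": -0.2, "rx": 0, "ry": 0, "rz": 15, "hand": 1}, {"x": 0, "y": 0, "z": -0.2, "rx": 0, "ry": 0, "rz": 15, "hand": 1}])

```text
clock: 13.58
tcp_pos: [0.5758, 0.0219, 0.1044]
orientation: [0.0, -0.377, 0.926, 0.0]
wrist_force: [-0.8, 0.6, 4.4]
finger_gap: 0.0096
```

```bash
python3 - <<'E'
from h import *
s=get_state();print(s['clock'],s['tcp_pos'],yaw(),s['wrist_force'],s['finger_gap'],s['ft_torque'])
E
```

```text
13.575 [0.57578764 0.0219176  0.10436205] 134.35 [-0.79062169  0.64495782  4.42693599] 0.009645847792862245 [0.27483753 0.31594671 0.06374638]
```

Turning freely with light forces; continuing.

Call:
arm_command(motion=[{"x": 0, "y": 0, "z": 0, "rx": 0, "ry": 0, "rz": 4, "hand": 1}, {"x": 0, "y": 0, "z": 0, "rx": 0, "ry": 0, "rz": 8, "hand": 1}, {"x": 0, "y": 0, "z": 0, "rx": 0, "ry": 0, "rz": 12, "hand": 1}, {"x": 0, "y": 0, "z": 0, "rx": 0, "ry": 0, "rz": 16, "hand": 1}, {"x": 0, "y": 0, "z": 0, "rx": 0, "ry": 0, "rz": 16, "hand": 1}])

```text
clock: 14.2
tcp_pos: [0.5758, 0.022, 0.1044]
orientation: [0.0, -0.245, 0.969, 0.0]
wrist_force: [-0.6, 1.7, 5.6]
finger_gap: 0.0093
```

```bash
python3 - <<'E'
from h import *
s=get_state();print(s['clock'],s['tcp_pos'],yaw(),s['wrist_force'],s['finger_gap'],s['ft_torque'])
p=cam('wrist');save(p,'w12.png')
E
```

```text
14.2 [0.57576871 0.02195519 0.10435393] 118.41 [-0.56159091  1.73534882  5.55080836] 0.009335845532480737 [0.33761885 0.23232371 0.04903014]
```

View pics/w12.png

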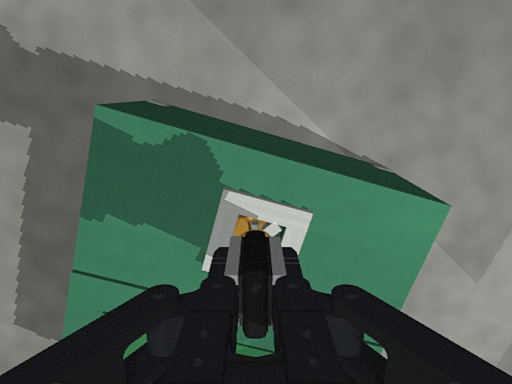

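Call:
arm_command(motion=[{"x": 0, "y": 0, "z": 0, "rx": 0, "ry": 0, "rz": 4, "hand": 1}, {"x": 0, "y": 0, "z": 0, "rx": 0, "ry": 0, "rz": 8, "hand": 1}, {"x": 0, "y": 0, "z": 0, "rx": 0, "ry": 0, "rz": 12, "hand": 1}, {"x": 0, "y": 0, "z": 0, "rx": 0, "ry": 0, "rz": 15, "hand": 1}, {"x": 0, "y": 0, "z": 0, "rx": 0, "ry": 0, "rz": 15, "hand": 1}])

```text
clock: 14.88
tcp_pos: [0.5759, 0.022, 0.1044]
orientation: [0.0, -0.117, 0.993, 0.0]
wrist_force: [-1.5, 1.1, 4.9]
finger_gap: 0.0098
```

```bash
python3 - <<'E'
from h import *
s=get_state();print(s['clock'],s['tcp_pos'],yaw(),s['wrist_force'],s['finger_gap'],s['ft_torque'])
p=cam('scene');a=cv2.resize(p['image'][180:270,220:330],None,fx=5,fy=5,interpolation=cv2.INTER_CUBIC)
cv2.imwrite('pics/s13.png',a[...,::-1])
E
```

```text
14.875 [0.57585239 0.02200709 0.10439396] 103.43 [-1.45516011  1.12942285  4.94068358] 0.009848059645914646 [0.40325083 0.24988485 0.06925594]
```

View pics/s13.png

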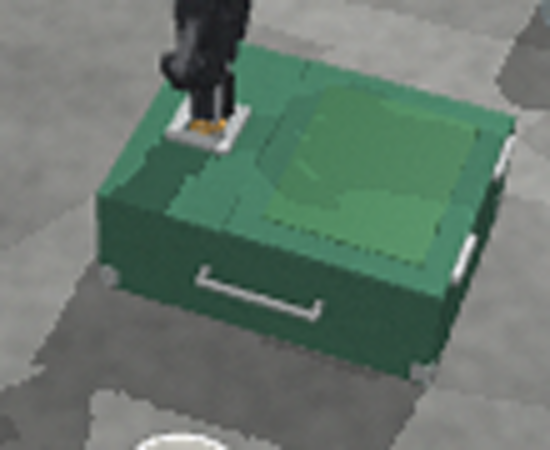

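Lid is still shut at about 89°. Turning a bit more.

Call:
arm_command(motion=[{"x": 0, "y": 0, "z": 0, "rx": 0, "ry": 0, "rz": 2, "hand": 1}, {"x": 0, "y": 0, "z": 0, "rx": 0, "ry": 0, "rz": 4, "hand": 1}, {"x": 0, "y": 0, "z": 0, "rx": 0, "ry": 0, "rz": 6, "hand": 1}, {"x": 0, "y": 0, "z": 0, "rx": 0, "ry": 0, "rz": 6, "hand": 1}])

```text
clock: 15.42
tcp_pos: [0.5758, 0.022, 0.1044]
orientation: [0.0, -0.065, 0.998, 0.0]
wrist_force: [-1.4, 1.0, 5.6]
finger_gap: 0.0095
```

```bash
python3 - <<'E'
from h import *
s=get_state();print(s['clock'],s['tcp_pos'],yaw(),s['wrist_force'],s['finger_gap'],s['ft_torque'])
p=cam('scene');a=cv2.resize(p['image'][180:270,220:330],None,fx=5,fy=5,interpolation=cv2.INTER_CUBIC)
cv2.imwrite('pics/s14.png',a[...,::-1])
E
```

```text
15.425 [0.57584605 0.02202573 0.10436108] 97.44 [-1.42559791  0.96992433  5.55141076] 0.00954293564478818 [0.4105064  0.196384   0.06584678]
```

View pics/s14.png

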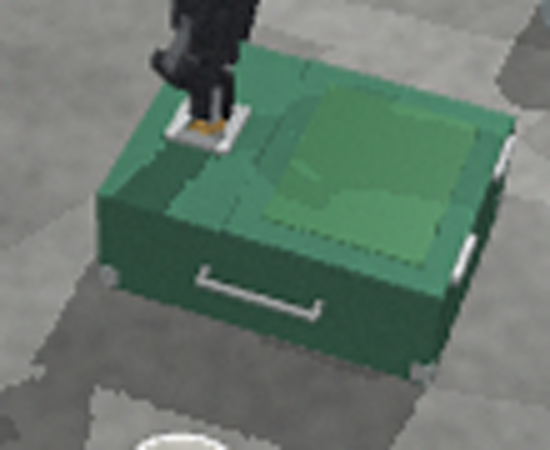

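Call:
arm_command(motion=[{"x": 0, "y": 0, "z": 0, "rx": 0, "ry": 0, "rz": 2, "hand": 1}, {"x": 0, "y": 0, "z": 0, "rx": 0, "ry": 0, "rz": 4, "hand": 1}, {"x": 0, "y": 0, "z": 0, "rx": 0, "ry": 0, "rz": 4, "hand": 1}])

```text
clock: 15.85
tcp_pos: [0.5759, 0.022, 0.1043]
orientation: [0.0, -0.03, 1.0, 0.0]
wrist_force: [-0.4, 1.9, 4.5]
finger_gap: 0.0094
```

```bash
python3 - <<'E'
from h import *
s=get_state();print(s['clock'],s['tcp_pos'],yaw(),s['wrist_force'],s['finger_gap'],s['ft_torque'])
p=cam('scene');a=cv2.resize(p['image'][180:270,220:330],None,fx=5,fy=5,interpolation=cv2.INTER_CUBIC)
cv2.imwrite('pics/s15.png',a[...,::-1])
p=cam('wrist');save(p,'w15.png')
E
```

```text
15.85 [0.57585849 0.02196334 0.10432328] 93.39 [-0.35071892  1.90231547  4.46173078] 0.009377826713187787 [0.43268066 0.18216188 0.03934995]
```

View pics/s15.png

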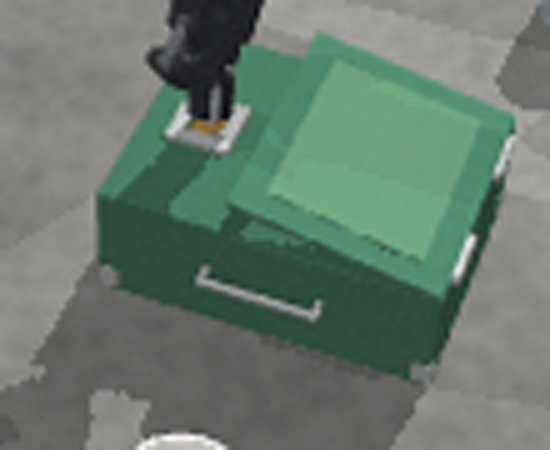

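View pics/w15.png

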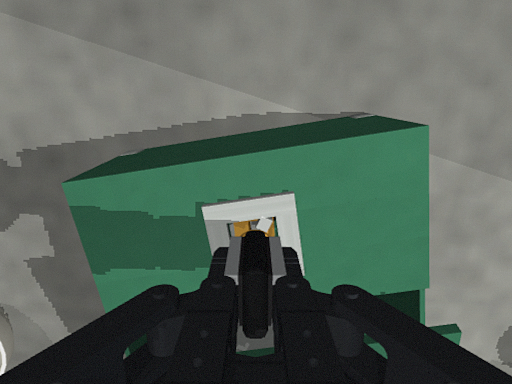

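Call:
arm_command(motion=[{"x": 0, "y": 0, "z": -0.3, "rx": 0, "ry": 0, "rz": 0, "hand": 0.6}, {"x": 0, "y": 0, "z": -0.3, "rx": 0, "ry": 0, "rz": 0, "hand": 0.3}, {"x": 0, "y": 0, "z": -0.3, "rx": 0, "ry": 0, "rz": 0, "hand": 0}, {"x": 0, "y": 0, "z": -0.3, "rx": 0, "ry": 0, "rz": 0, "hand": 0}, {"x": 0, "y": 0, "z": -0.3, "rx": 0, "ry": 0, "rz": 0, "hand": 0}])

```text
clock: 16.58
tcp_pos: [0.5757, 0.0217, 0.1044]
orientation: [-0.0, -0.029, 1.0, 0.0]
wrist_force: [0.2, 0.3, -0.7]
finger_gap: 0.0426
```

```bash
python3 - <<'E'
from h import *
s=get_state();print(s['clock'],s['tcp_pos'],yaw(),s['wrist_force'],s['finger_gap'],s['ft_torque'])
p=cam('wrist');save(p,'w16.png')
E
```

```text
16.575 [0.57566418 0.02167323 0.10436306] 93.31 [ 0.20676605  0.33658015 -0.67040554] 0.04258701007730326 [ 0.00672339 -0.023345   -0.01237011]
```

View pics/w16.png

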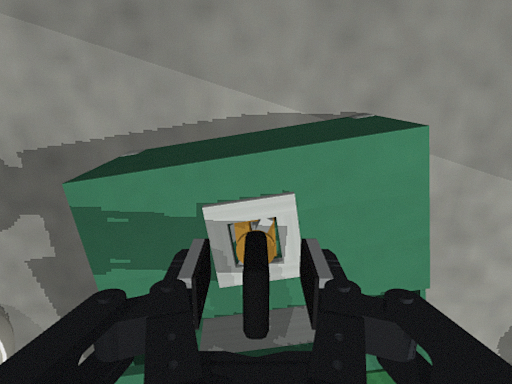

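Released cleanly; key stands in place. Lifting straight up.

Call:
arm_command(motion=[{"x": 0, "y": 0, "z": -20, "rx": 0, "ry": 0, "rz": 0, "hand": 0}, {"x": 0, "y": 0, "z": -50, "rx": 0, "ry": 0, "rz": 0, "hand": 0}, {"x": 0, "y": 0, "z": -90, "rx": 0, "ry": 0, "rz": 0, "hand": 0}, {"x": 0, "y": 0, "z": -120, "rx": 0, "ry": 0, "rz": 0, "hand": 0}, {"x": 0, "y": 0, "z": -120, "rx": 0, "ry": 0, "rz": 0, "hand": 0}, {"x": 0, "y": 0, "z": -120, "rx": 0, "ry": 0, "rz": 0, "hand": 0}])

```text
clock: 17.38
tcp_pos: [0.5754, 0.0217, 0.2238]
orientation: [-0.0, -0.029, 1.0, 0.0]
wrist_force: [0.1, -0.1, -0.1]
finger_gap: 0.0428
```

```bash
python3 - <<'E'
from h import *
s=get_state();print(s['clock'],s['tcp_pos'],yaw(),s['wrist_force'],s['finger_gap'])
p=cam('wrist');save(p,'w17.png')
v,u=np.mgrid[100:330,150:360];v=v.ravel();u=u.ravel();P=w(p,u,v);I=p['image'][v,u].astype(int)
m=(I.sum(1)<120)&(abs(P[:,2]-.14)<.02)&(np.linalg.norm(P[:,:2]-[.575,.022],axis=1)<.03)
xy=P[m];print(len(xy),np.median(xy,0),cv2.minAreaRect((xy[:,:2]*1000).astype(np.float32)),np.percentile(xy[:,2],[5,50,95]))
q=cam('scene');save(q,'s17.png')
q=cam('top');save(q,'t17.png')
E
```

```text
17.375 [0.57539222 0.02173318 0.22378167] 93.31 [ 0.10783452 -0.11893997 -0.08843525] 0.042808749462965076
574 [0.57253199 0.02174433 0.14379406] ((575.8839111328125, 21.947946548461914), (28.841064453125, 9.057164192199707), 3.3508358001708984) [0.12782766 0.14379406 0.14513975]
```

View pics/w17.png

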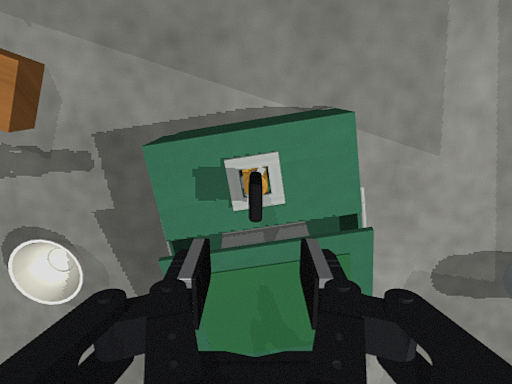

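View pics/s17.png

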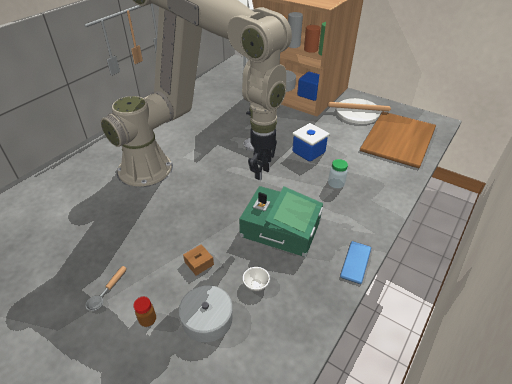

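```bash
python3 - <<'E'
from h import *
print(hand_in())
E
```

```text
the job is handed in; nothing more can be done
None
```

The key is fully home in the lock, the lid has sprung ajar, the gripper has let go and stands clear, and the job is handed in.

- **Insertion:** I lifted the key from its block, lined the blade up with the plug slot using the wrist camera (about 43° clockwise, 1.5 mm towards the lid), and lowered it. It met almost no push until the collar seated, with about 5 N at contact.
- **Turning:** I turned it clockwise in small steps with side forces of 2 N or less. The lid was still shut with the gripper at about 95° and jumped when it reached about 99°. That is slightly past the stated 97°, which could be a small error in my measured lock angle or slip in the grip.
- **Last checks:**
  - The top of the head is at 0.1438 m, where fully home would be 0.144 m.
  - The scene picture shows the lid ajar, and no kitchen things look moved compared with the first picture.
  - The wrist force is about 0 N, with the fingers about 8 cm above the key.
  - The clock was at about 17 s when I handed in, well under the 72 s limit.

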